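# Daily vent check of the insect rearing case

### The job

Do the daily check of the insect rearing case. Its dial thermometer's blue maximum hand shows the hottest it has been since yesterday: if it stands in the red band slide the lid's vent shutter fully open, if it stands in the green band slide the shutter fully shut. Also turn the maximum hand back by its knob until it stops against the black hand, ready for tomorrow, and leave everything lying on the lid and around the case where it is.

Things in the scene. Friction and masses are not known exactly. Their poses are not given: they have to be found in the camera images.
- case: Insect rearing case fixed to the table: pine frame, clear sides, plywood lid. 300 mm along its x, 420 mm along its y, 160 mm high, turned up to 0.25 rad. Origin: centre of its underside; z up; the lid's top is 160 mm above it. On the lid: the vent (middle), the thermometer (towards case +y), loose odds and ends near the long edges.
- vent_shutter (a joint): Slide of the vent shutter, a dark wooden plate 162 mm along case x, 116 mm along case y, its top 8 mm above the lid, in two aluminium rails (10 mm high) with a low stop bar at each end. 0 m = fully shut (mesh covered); grows as it slides to case -y; 0.110 m = fully open (mesh bare); stops at both ends. Friction about 2 N; it stays where it is left. Starts part open.
- vent_pull (a point): Centre of the gripping part of the shutter's white round pull (26 mm diameter, its top 43 mm above the lid; this point 33 mm above the lid, on the pull's upright axis). It moves with the shutter, along case y at case x = 0.
- thermometer: Dial thermometer face up in the lid: bezel 112 mm across, glass 16 mm above the lid. Origin: centre of its underside, on the lid at case y +140 mm; z up. Turned in the lid by up to 0.5 rad; its x axis is the direction of the blue hand at its stop, where the fixed black hand (present temperature) points. Clockwise from there, seen from above, the rim band is green for 1.5 rad, then red for 1.5 rad.
- max_hand (a joint): Angle of the blue maximum hand and its knob, which turn as one: 0 rad = at its stop against the black hand, grows clockwise seen from above; up to 1.5 rad green, above 1.5 rad red; far stop 3.0 rad. Friction of about 0.04 N m holds it where it is left. Starts between 0.55 and 2.45 rad; reset it by turning anticlockwise to 0.
- max_knob (a point): On the dial's axis at gripping height of the black bar knob: 40 mm above the lid, 24 mm above the glass. The bar is 40 mm long, 12 mm thick and its top is 30 mm above the glass; its long axis lies along the blue hand (this point's x axis), so grip it across its thickness (this point's y).
- max_tip (a point): Tip of the blue maximum hand, under the glass, 45 mm from the dial's axis.
- magnifier: Hand lens with a 52 mm rim and a wooden handle, 137 mm long, lying on the lid beyond the vent (case x about +0.125); origin in the middle of the lens.
- forceps: Steel forceps, 130 mm long, lying on the lid on the robot's side of the vent (case x about -0.125); origin about their middle.
- pill_jar: Small jar, 40 mm across and 45 mm high, on the lid's corner on the robot's side of the thermometer; origin: centre of its underside.
- amber_bottle: Brown bottle, 60 mm across, 130 mm high, on the table; origin: centre of its underside.
- seed_jar: Jar with a metal cap, 72 mm across, 90 mm high, on the table; origin: centre of its underside.
- mug: Blue mug, 80 mm across, 90 mm high, on the table; origin: centre of its underside.
- field_guides: Two books stacked, 130 x 190 mm, 40 mm high, on the table; origin: centre of the underside.

How it is judged (in metres and radians):
At the end, for the whole second after the job is handed in: Maximum hand within 0.08 rad of its stop; shutter within 6 mm of fully open if the hand stood in the red at the start, within 6 mm of fully shut if in the green (within 0.12 rad of the boundary either will do); everything loose on the lid and beside the case within 30 mm of where it was (value of joint max_hand below 0.08 rad and ((distance of max_tip from where it was at the start of the episode above 0.0545 m and value of joint vent_shutter above 0.104 m) or (distance of max_tip from where it was at the start of the episode below 0.0652 m and value of joint vent_shutter below 0.006 m)) and distance of each of magnifier, forceps, pill_jar, amber_bottle, seed_jar, mug, field_guides from where it was at the start of the episode below 0.03 m); the robot touches nothing.
It fails at once if a bystander is moved by more than 40 mm (distance of any of magnifier, forceps, pill_jar, amber_bottle, seed_jar, mug, field_guides from where it was at the start of the episode above 0.04 m).
It also fails if it takes over 64 s, if anything falls off the work surface, if the arm or the gripper's body presses on something with over 40 N, if the wrist force passes 120 N, or if a joint passes its speed limit or range.

### The arm

A 6-joint arm with a two-finger parallel gripper is mounted at the origin on the work surface. World frame = base frame: x ahead of the robot, y to its left, z up, the work surface at z = 0. Lengths are in m, angles in degrees, forces in N, time in s.
With the tool pointing down it reaches from about 0.25 to 0.725 m from the base axis. Payload 9.7 kg.
Tool frame: the origin (TCP) lies at the very end of the fingers, on their centre line; the grasp point (between the pads) lies 19 mm behind it; y points along the fingers, x is the direction in which the jaws open and shut, and the axes are right-handed (so a half turn about y gives the same grasp; the last joint's range is limited). The gripper opens to 85 mm and grips with 20 to 120 N. Pads are 22 mm wide; open, the fingers measure 114 mm over their backs; the gripper's body (76 mm by 85 mm) begins 54 mm behind the grasp point. The pads swing forward as they close: fully open they stand 13 mm farther back than shut.
Start: joints at [69.385, 4.979, 10.078, 95.1, 0, 90], TCP at [0.194, 0.515, 0.231] pointing down, gripper open.
Joint ranges: [-179.16, 179.16], [-48.56, 103.87], [-65.8, 70.77], [-126.05, 130.52], [-82.76, 87.17], [-180, 180]. Speed limits (degrees/s): [127.2, 127.2, 147.25, 180, 180, 180].

### API

Orientations are given as [roll, pitch, yaw] about the fixed x, y, z axes, in that order (R = Rz(yaw) Ry(pitch) Rx(roll)).
In Python, from workcell import bot gives the robot as it stands.
- The arm moves only by the shell command python3 -m jog 'ROWS' [FORCE]. ROWS is JSON, a list of rows, each a list of 7 numbers: the closure, from 0 (fully open) to 1 (shut), then the shift along the world's x, y, z in units of 25 mm (1.0 is 25 mm), then the turn, a rotation vector about the world's x, y, z in units of 5 degrees (1.0 is 5 degrees). A call has 1 to 5 rows; each row is the pose to reach, as a shift and turn from the pose commanded when the call began; what a row does not reach only later rows make up. A row lasts 1/10 s, in which the tool goes at most 50 mm and 8.59 degrees, less where a joint would pass 70% of its speed; a pose out of reach is approached as far as the arm can. A call with a gripper value outside its range is refused whole. The fingers move at their own pace and stop on an object; FORCE is the grip in N (left out, the last holds). Time passes only in rows, so rows that repeat a pose let the fingers close. It gives the time, the measured TCP pose, the force and the opening at its end, in the units of the state.
- bot.get_obs(): the state, without advancing time (a new reading comes with each control period).
- bot.camera(name): name is "side" or "top" or "wrist"; returns (picture, depth): 384x512x3 uint8, red, green, blue; 384x512 float32, m along the optical axis (not along the pixel's ray), 0 where there is no reading.
- bot.camera_model(name): a dict with "fx", "fy", "cx", "cy" (pixels), "rvec" (rotation vector, rad) and "tvec" (3), from world to camera coordinates, as OpenCV has them; the wrist camera has in their place "tool_from_camera" (4x4, takes a point from camera to tool coordinates, whose origin is the TCP and whose axes are the tool frame's). Camera axes: x right, y down, z forward; pixel columns grow to the right and rows downward; lengths in m; the calibration is good to about 2 mm. The wrist camera is an equidistant fisheye: a pixel r from the principal point sees the ray r / f radians off the axis. A picture is of the moment at which its call begins: read the wrist's pose just before it. camera_model takes no time and is no camera call.
- bot.job_done(): hands the job in, once; it reports no verdict.
Trained networks look in the newest picture that a camera, given by its name, has taken for a name from the list of things; names that differ only in an ending like _2 or _b are one class to them, and where a whole thing is asked for, a point or a joint stands for the part that bears it (a point fixed in the world has none). Each returns a list of dicts, best first, with "conf" (0 to 1); they miss things now and then, are a little off and sometimes report something else, mostly with a low value. They report only what shows in the picture. A call takes as long as a camera call.
- bot.regions_of(camera, label): "pixels" (384x512 bool, what is visible of it) and "point" ([row, column] in pixels, amid what is visible of it).
The state is a dict: "time": time; "q": joint angles; "qd": joint speeds; "joint_efforts": joint torques, N m; "ee_pos": TCP position; "tcp_rot": TCP orientation; "wrist_force": force on the tool from outside, world axes, zero at the start; "torque": the same for the moment, N m; "opening": finger opening in m.
Only numpy, scipy, OpenCV 4.12 (cv2) and the standard library are available. Lean on these libraries where they do the work, as an engineer would, in place of code of your own. Each camera call takes 0.05 s, during which the arm holds its last target. There are 200 camera calls.

## Working session

There is one attempt and no reset: what is moved stays moved. The work goes in short steps, Python scripts to look and compute and a shell command to move; the robot and the scene stay as the last step left them, time stands still between calls to the robot, and variables do not carry over. Pictures are saved under pics/ and viewed, about 8 in all and at most 12, crops included, and the job is handed in when it is done.

```bash
mkdir -p pics
cat > h.py <<'E'
import numpy as np,cv2
from scipy.spatial.transform import Rotation as R
from workcell import bot
def cloud(cam,depth):
    m=bot.camera_model(cam); v,u=np.mgrid[:384,:512]
    P=np.stack([(u-m['cx'])/m['fx']*depth,(v-m['cy'])/m['fy']*depth,depth],-1)
    Rm=cv2.Rodrigues(np.array(m['rvec'],float))[0]
    return (P-np.array(m['tvec']).ravel())@Rm
def proj(cam,p):
    m=bot.camera_model(cam); K=np.array([[m['fx'],0,m['cx']],[0,m['fy'],m['cy']],[0,0,1.]])
    return cv2.projectPoints(np.array(p,float).reshape(-1,1,3),np.array(m['rvec'],float),np.array(m['tvec'],float),K,None)[0][:,0]
def save(n,im): cv2.imwrite('pics/'+n,np.ascontiguousarray(im[...,::-1]))
E
python3 - <<'E'
from h import *
o=bot.get_obs();print(o['time'],o['ee_pos'],o['tcp_rot'],o['opening'])
T,d=bot.camera('top');C=cloud('top',d);np.savez('top.npz',T=T,C=C)
for l in ['case','vent_pull','vent_shutter','thermometer','max_knob','max_hand','max_tip','pill_jar','forceps','magnifier','amber_bottle','seed_jar','mug','field_guides']:
    for r in bot.regions_of('top',l)[:2]:
        k=r['pixels'];p=C[k];print(l,round(r['conf'],2),k.sum(),np.round(r['point']),np.median(p,0).round(3),p[:,2].max().round(3))
S,_=bot.camera('side')
save('a.png',np.vstack([T,S])[:, :]) 
save('top.png',cv2.resize(T,(800,600),interpolation=cv2.INTER_CUBIC));save('side.png',S)
E
```

```text
0.0 [0.19356537 0.51458187 0.23057474] [-9.00000824e+01  7.51449049e-02  6.93851500e+01] 0.0855878478404088
case 0.89 11659 [208. 266.] [ 0.482 -0.024  0.161] 1.403
case 0.7 1013 [194. 219.] [0.522 0.127 0.177] 1.403
vent_pull 0.88 1832 [203. 273.] [ 0.493 -0.041  0.168] 1.403
vent_shutter 0.73 1769 [204. 269.] [ 0.491 -0.041  0.168] 1.403
thermometer 0.6 958 [195. 219.] [0.521 0.127 0.177] 1.403
max_knob 0.55 74 [190. 215.] [0.521 0.129 0.204] 0.209
max_knob 0.55 2089 [179. 109.] [0.576 0.531 0.04 ] 1.403
max_hand 0.56 78 [189. 216.] [0.521 0.13  0.204] 0.209
max_hand 0.26 144 [227. 199.] [0.407 0.172 0.205] 1.403
max_tip 0.51 79 [194. 218.] [0.521 0.128 0.204] 0.209
pill_jar 0.2 739 [247. 413.] [ 0.382 -0.52   0.041] 1.403
forceps 0.66 120 [243. 256.] [0.376 0.002 0.164] 1.403
magnifier 0.72 240 [174. 302.] [ 0.605 -0.136  0.167] 0.181
amber_bottle 0.83 362 [219. 115.] [0.44  0.47  0.089] 0.137
seed_jar 0.77 452 [186. 392.] [ 0.583 -0.455  0.087] 0.098
mug 0.73 643 [248. 411.] [ 0.38  -0.524  0.04 ] 1.403
field_guides 0.66 2083 [180. 107.] [0.577 0.532 0.04 ] 1.403
```

View pics/top.png

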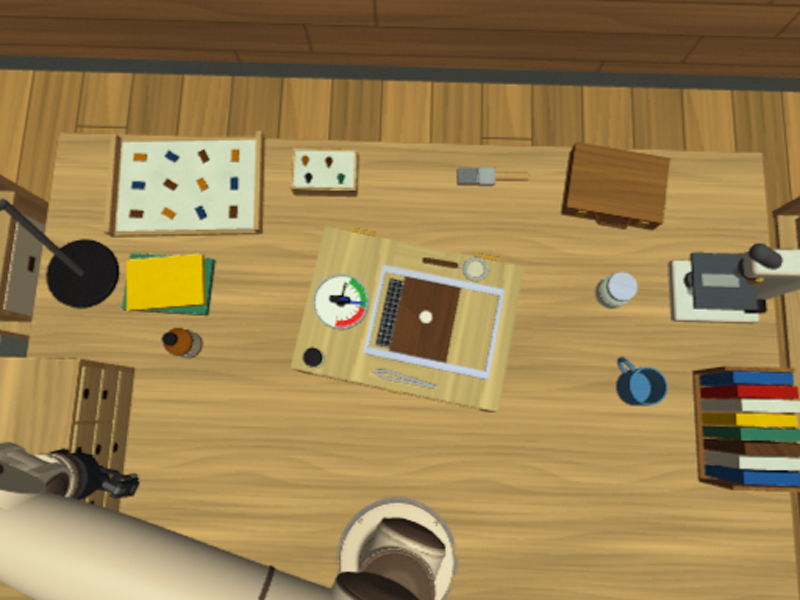

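View pics/side.png

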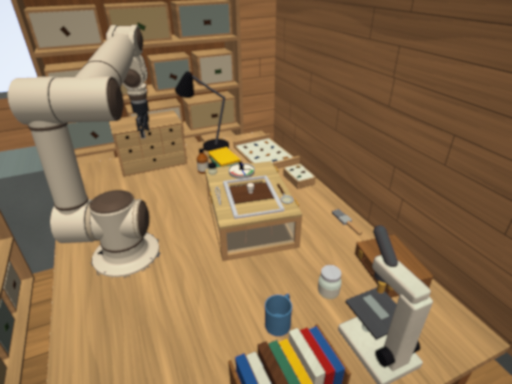

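Run:
```python
from h import *
z=np.load('top.npz');T,C=z['T'],z['C']
k=(abs(C[...,2]-.161)<.006)&(abs(C[...,0]-.49)<.25)&(abs(C[...,1])<.3)
k=cv2.morphologyEx(k.astype(np.uint8),cv2.MORPH_CLOSE,np.ones((25,25)));n,L,st,_=cv2.connectedComponentsWithStats(k)
k=L==1+st[1:,4].argmax()
p=C[k&(abs(C[...,2]-.161)<.006)][:,:2].astype(np.float32);print(cv2.minAreaRect(p))
# knob & pull
for lo,hi,c in [(.197,.212,(.521,.128)),(.197,.212,(.49,-.04)),(.195,.212,(.4,.16))]:
    m=(C[...,2]>lo)&(C[...,2]<hi)&(np.hypot(C[...,0]-c[0],C[...,1]-c[1])<.05)
    q=C[m];print(m.sum(),q.mean(0),cv2.minAreaRect(q[:,:2].astype(np.float32)) if len(q)>3 else '')
save('dial.png',cv2.resize(T[165:240,185:325],None,fx=5.5,fy=5.5,interpolation=cv2.INTER_CUBIC))
print(bot.camera_model('wrist'))
```

```text
((0.5025551319122314, -0.0087851881980896), (0.4207673668861389, 0.3122521638870239), 79.94895935058594)
58 [0.52419156 0.12869674 0.20507372] ((0.5247066020965576, 0.12911158800125122), (0.03982071205973625, 0.01216720137745142), 88.63980102539062)
53 [ 0.49385882 -0.0408729   0.20282227] ((0.4944249093532562, -0.04036236181855202), (0.021734651178121567, 0.021459998562932014), 1.2440295219421387)
117 [0.4089005  0.17446047 0.2051122 ] ((0.4087318181991577, 0.17426148056983948), (0.033990126103162766, 0.03358498215675354), 5.7980546951293945)
{'fx': 297.3186396354542, 'fy': 297.3186396354542, 'cx': 253.4269260770447, 'cy': 186.20658209249052, 'tool_from_camera': array([[ 9.99999412e-01, -1.01383500e-03,  3.84400252e-04,
        -4.32023254e-04],
       [-6.80671807e-04, -3.11034915e-01,  9.50398242e-01,
        -1.42845491e-01],
       [-8.43985104e-04, -9.50397945e-01, -3.11035422e-01,
         7.96878667e-02],
       [ 0.00000000e+00,  0.00000000e+00,  0.00000000e+00,
         1.00000000e+00]])}
```

View pics/dial.png

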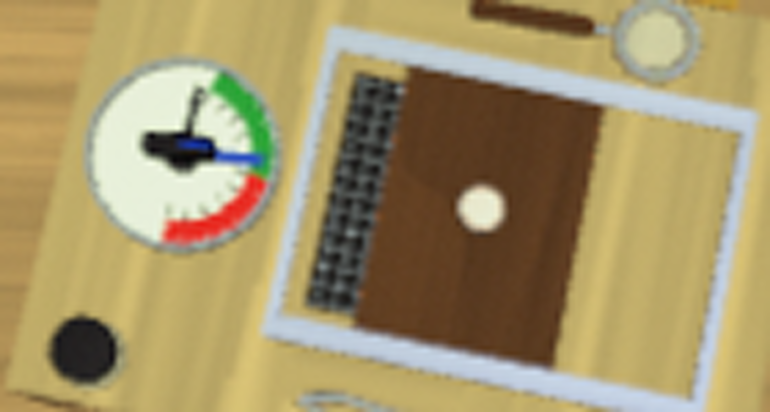

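```bash
python3 -m jog '[[0.5,2,-2,1,0,0,0],[0.5,4,-4,2,0,0,0],[0.5,6,-6,3,0,0,0],[0.5,8,-8,4,0,0,0],[0.5,10,-10,4,0,0,0]]' 20
```

```text
time: 1.3
ee_pos: [0.3626, 0.3455, 0.3094]
tcp_rot: [-90.0, -0.1, 69.4]
wrist_force: [0.6, 0.5, -0.0]
opening: 0.0428
```

```bash
python3 -m jog '[[0.5,1.3,-2.2,0,0,0,-1.7],[0.5,2.6,-4.4,0,0,0,-3.4],[0.5,3.9,-6.6,0,0,0,-5.1],[0.5,5.2,-8.8,0,0,0,-6.8],[0.5,6.45,-11,0,0,0,-8.5]]' 20; python3 -m jog '[[0.5,0,0,0,0,0,-1.7],[0.5,0,0,0,0,0,-3.4],[0.5,0,0,0,0,0,-5.1],[0.5,0,0,0,0,0,-5.4],[0.5,0,0,0,0,0,-5.4]]'
python3 - <<'E'
from h import *
o=bot.get_obs();print(o['q'],o['ee_pos'],o['tcp_rot'])
W,d=bot.camera('wrist');m=bot.camera_model('wrist')
np.savez('w.npz',W=W,d=d,p=o['ee_pos'],r=o['tcp_rot'])
# rectified overhead orthophoto at dial-face plane z=0.172 : 0.2 m square centred (.524,.129), 0.35 mm/px; up=+x, left=+y
s=.2/560;r,c=np.mgrid[:560,:560]
P=np.stack([.524+(280-r)*s,.129+(280-c)*s,np.full(r.shape,.172)],-1)
Rt=R.from_euler('xyz',o['tcp_rot'],degrees=True).as_matrix();M=np.array(m['tool_from_camera'])
Pc=((P-o['ee_pos'])@Rt-M[:3,3])@M[:3,:3]
rho=np.hypot(Pc[...,0],Pc[...,1]);th=np.arctan2(rho,Pc[...,2])*m['fx']/rho
I=cv2.remap(W,(m['cx']+Pc[...,0]*th).astype('f'),(m['cy']+Pc[...,1]*th).astype('f'),1)
save('ortho.png',I)
Hh=cv2.cvtColor(I,cv2.COLOR_RGB2HSV).astype(int);h,sat,v=Hh[...,0],Hh[...,1],Hh[...,2]
for n,k in [('blue',(h>105)&(h<130)&(sat>150)&(v>80)),('green',(h>45)&(h<80)&(sat>120)),('red',((h<6)|(h>173))&(sat>160))]:
    q=P[k][:,:2];print(n,k.sum(),q.mean(0) if len(q) else '',cv2.minAreaRect(q.astype('f')) if len(q) else '')
E
```

```text
time: 1.8
ee_pos: [0.4891, 0.1294, 0.3081]
tcp_rot: [-90.0, -0.0, 26.5]
wrist_force: [1.2, 0.3, -0.6]
opening: 0.0432
time: 2.3
ee_pos: [0.4884, 0.1314, 0.3079]
tcp_rot: [-90.0, -0.0, 0.1]
wrist_force: [1.2, 0.6, -0.3]
opening: 0.0427
[1.50539386e+01 1.36708372e+00 1.49814885e+01 1.03610662e+02
 4.26465237e-04 1.05003770e+02] [0.48841806 0.13136636 0.30788458] [-8.99986192e+01 -3.50469126e-03  5.01686351e-02]
blue 1225 [0.52672449 0.0978    ] ((0.5269464254379272, 0.09694643318653107), (0.034559186547994614, 0.008922125212848186), 71.56499481201172)
green 4878 [0.54639179 0.09057464] ((0.5433279275894165, 0.09044240415096283), (0.06613606959581375, 0.02044355683028698), 27.613006591796875)
red 5300 [0.48961664 0.10427507] ((0.49048033356666565, 0.10484433174133301), (0.020063886418938637, 0.0654180571436882), 31.838973999023438)
```

View pics/ortho.png

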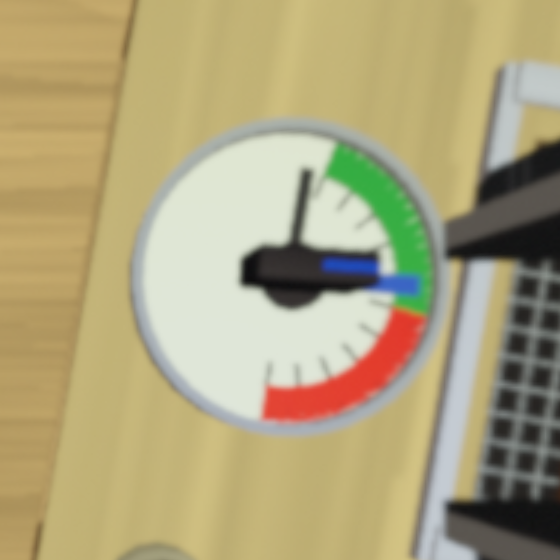

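The maximum hand is about 12° short of the green/red boundary (tip at ortho px 420,286, boundary at 428,315). That puts it in the green, so the shutter should be shut. Knob first.

```bash
python3 -m jog '[[0.5,0.7,0,0,0,0,-0.6],[0.5,1.48,-0.08,-1,0,0,-0.6],[0.5,1.48,-0.08,-2.4,0,0,-0.6],[0.5,1.48,-0.08,-3.8,0,0,-0.6],[0.5,1.48,-0.08,-3.8,0,0,-0.6]]'; python3 -m jog '[[0.5,0,0,-0.6,0,0,0],[0.5,0,0,-1.1,0,0,0],[0.5,0,0,-1.1,0,0,0]]'; python3 -m jog '[[0.9,0,0,0,0,0,0],[0.9,0,0,0,0,0,0],[0.9,0,0,0,0,0,0],[0.9,0,0,0,0,0,0],[0.9,0,0,0,0,0,0]]' 25
```

```text
time: 2.85
ee_pos: [0.5235, 0.129, 0.208]
tcp_rot: [-90.1, 0.4, -2.9]
wrist_force: [0.3, -0.7, -0.4]
opening: 0.0424
time: 3.15
ee_pos: [0.5252, 0.1294, 0.1851]
tcp_rot: [-90.0, 0.0, -3.0]
wrist_force: [0.4, 0.8, 0.1]
opening: 0.0426
time: 3.65
ee_pos: [0.5251, 0.1295, 0.1867]
tcp_rot: [-90.0, -0.0, -3.1]
wrist_force: [-4.7, 0.2, 5.6]
opening: 0.0115
```

```bash
python3 -m jog '[[0.9,0,0,0.08,0,0,1.6],[0.9,0,0,0.08,0,0,3.2],[0.9,0,0,0.08,0,0,4.8],[0.9,0,0,0.08,0,0,6.4],[0.9,0,0,0.08,0,0,8]]'; python3 -m jog '[[0.9,0,0,0,0,0,1.6],[0.9,0,0,0,0,0,3.2],[0.9,0,0,0,0,0,4.8],[0.9,0,0,0,0,0,5.6],[0.9,0,0,0,0,0,5.6]]';python3 -c "
from h import *
o=bot.get_obs();print(o['torque'],o['q'])"
```

```text
time: 4.15
ee_pos: [0.5234, 0.129, 0.1867]
tcp_rot: [-89.9, 0.3, 37.2]
wrist_force: [-12.0, -1.2, -1.1]
opening: 0.0115
time: 4.65
ee_pos: [0.5225, 0.1281, 0.1867]
tcp_rot: [-89.7, 0.3, 65.0]
wrist_force: [-14.0, -6.4, 0.8]
opening: 0.011
[-1.2709844   3.102922   -0.02660266] [ 1.38045806e+01  3.03872119e+00  3.08499606e+00  9.04499184e+01
 -6.24545737e-02  3.87890614e+01]
```

```bash
for i in 1; do python3 -m jog '[[0.9,-0.1,-0.05,0,0,0,0.5],[0.9,-0.1,-0.05,0,0,0,1],[0.9,-0.1,-0.05,0,0,0,1]]';done; python3 -c "
from h import *
o=bot.get_obs();print(o['torque'])"; python3 -m jog '[[0.9,0,0,0,0,0,0.5],[0.9,0,0,0,0,0,1],[0.9,0,0,0,0,0,1]]';python3 -c "
from h import *
o=bot.get_obs();print(o['torque'])"
```

```text
time: 4.95
ee_pos: [0.5221, 0.1277, 0.1868]
tcp_rot: [-89.9, 0.1, 69.9]
wrist_force: [-4.7, -3.1, -5.9]
opening: 0.0114
[-0.4055144   0.98666558  0.01900252]
time: 5.25
ee_pos: [0.5221, 0.1276, 0.1869]
tcp_rot: [-89.9, 0.1, 74.8]
wrist_force: [-5.7, -2.8, -5.0]
opening: 0.0112
[-0.39327666  1.04622501 -0.99233102]
```

```bash
python3 -m jog '[[0.9,0,0,0,0,0,0.5],[0.9,0,0,0,0,0,0.6],[0.9,0,0,0,0,0,0.6]]';python3 -c "
from h import *
o=bot.get_obs();print(o['torque'])"; python3 -m jog '[[0.9,0,0,0,0,0,-0.6],[0.5,0,0,0,0,0,-0.6],[0.5,0,0,0,0,0,-0.6],[0.5,0,0,2,0,0,-0.6],[0.5,0,0,4,0,0,-0.6]]'
python3 -m jog '[[0.5,-2,0.5,1,0,0,-0.6],[0.5,-4,0.5,2,0,0,-0.6],[0.5,-4,0.5,2,0,0,-0.6]]'
cat > ortho.py <<'E'
from h import *
import sys
o=bot.get_obs();print(o['ee_pos'],o['tcp_rot'])
W,d=bot.camera('wrist');m=bot.camera_model('wrist')
x0,y0,z0,w=map(float,sys.argv[2:6])
s=w/560;r,c=np.mgrid[:560,:560]
P=np.stack([x0+(280-r)*s,y0+(280-c)*s,np.full(r.shape,z0)],-1)
Rt=R.from_euler('xyz',o['tcp_rot'],degrees=True).as_matrix();M=np.array(m['tool_from_camera'])
Pc=((P-o['ee_pos'])@Rt-M[:3,3])@M[:3,:3]
rho=np.hypot(Pc[...,0],Pc[...,1]);th=np.arctan2(rho,Pc[...,2])*m['fx']/rho
save(sys.argv[1],cv2.remap(W,(m['cx']+Pc[...,0]*th).astype('f'),(m['cy']+Pc[...,1]*th).astype('f'),1))
E
python3 ortho.py o2.png .5 .06 .17 .4
```

```text
time: 5.55
ee_pos: [0.5221, 0.1276, 0.1869]
tcp_rot: [-89.9, 0.1, 77.7]
wrist_force: [-5.8, -1.9, -3.7]
opening: 0.0111
[-0.4056803   1.16644857 -1.62843301]
time: 6.05
ee_pos: [0.5222, 0.128, 0.2877]
tcp_rot: [-89.9, 0.1, 74.9]
wrist_force: [1.9, 0.7, 1.0]
opening: 0.0425
time: 6.35
ee_pos: [0.4207, 0.1409, 0.3417]
tcp_rot: [-90.3, -0.2, 72.0]
wrist_force: [0.0, 0.5, 0.2]
opening: 0.0425
[0.42073687 0.14094896 0.34167174] [-90.27447691  -0.22628071  71.99091682]
```

View pics/o2.png

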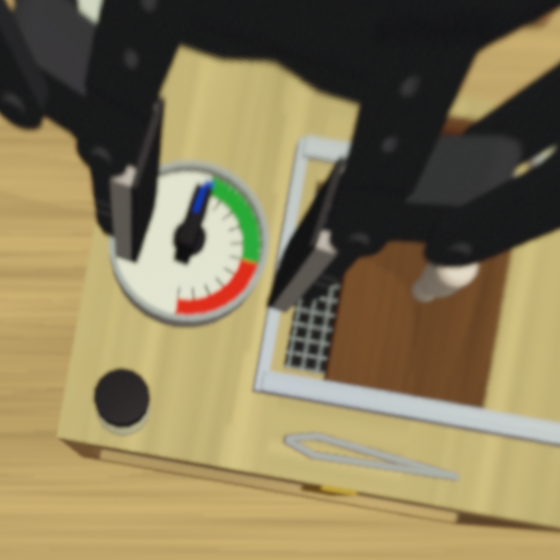

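```bash
python3 -m jog '[[0.25,0.7,-1.8,-0.5,0,0,1],[0.25,1.4,-3.6,-1,0,0,1.6],[0.25,2.1,-5.4,-2,0,0,1.6],[0.25,2.8,-7.26,-3.5,0,0,1.6],[0.25,2.8,-7.26,-3.5,0,0,1.6]]'
python3 -m jog '[[0.25,0,0,0,0,0,0],[0.25,0,0,0,0,0,0]]'
```

```text
time: 6.9
ee_pos: [0.4936, -0.0441, 0.2458]
tcp_rot: [-89.8, 0.1, 79.8]
wrist_force: [-0.2, 0.7, -0.6]
opening: 0.064
time: 7.1
ee_pos: [0.4932, -0.0407, 0.25]
tcp_rot: [-90.0, -0.0, 79.9]
wrist_force: [-0.2, 0.4, 0.7]
opening: 0.0641
```

Descend and grip the pull.

```bash
python3 -m jog '[[0.25,-0.03,0,-1,0,0,0],[0.25,-0.03,0,-2,0,0,0],[0.25,-0.03,0,-2.88,0,0,0],[0.25,-0.03,0,-2.88,0,0,0]]'; python3 -m jog '[[0.85,0,0,0,0,0,0],[0.85,0,0,0,0,0,0],[0.85,0,0,0,0,0,0],[0.85,0,0,0,0,0,0],[0.85,0,0,0,0,0,0]]' 30
```

```text
time: 7.5
ee_pos: [0.4915, -0.0396, 0.1765]
tcp_rot: [-89.9, 0.0, 80.0]
wrist_force: [0.8, -0.2, 0.8]
opening: 0.0641
time: 8.0
ee_pos: [0.4929, -0.0408, 0.1798]
tcp_rot: [-90.2, -0.0, 79.9]
wrist_force: [-0.4, 1.1, 6.2]
opening: 0.0242
```

```bash
python3 -m jog '[[0.85,0.05,0.25,0.1,0,0,0],[0.85,0.1,0.5,0.1,0,0,0],[0.85,0.13,0.75,0.1,0,0,0],[0.85,0.17,1,0.1,0,0,0],[0.85,0.17,1,0.1,0,0,0]]'; python3 -m jog '[[0.85,0.04,0.2,0,0,0,0],[0.85,0.05,0.28,0,0,0,0],[0.85,0.05,0.28,0,0,0,0]]'
```

```text
time: 8.5
ee_pos: [0.4974, -0.0151, 0.18]
tcp_rot: [-90.1, -0.0, 79.9]
wrist_force: [7.7, 0.6, -10.9]
opening: 0.0245
time: 8.8
ee_pos: [0.4985, -0.0085, 0.18]
tcp_rot: [-90.1, 0.0, 79.9]
wrist_force: [7.4, -0.8, -10.3]
opening: 0.0246
```

```bash
python3 -m jog '[[0.85,0.08,0.1,-0.08,0,0,0],[0.85,0.1,0.2,-0.08,0,0,0],[0.85,0.1,0.2,-0.08,0,0,0]]'; python3 -m jog '[[0.85,0.03,0.1,0,0,0,0],[0.85,0.04,0.2,0,0,0,0],[0.85,0.04,0.2,0,0,0,0]]'
```

```text
time: 9.1
ee_pos: [0.4992, -0.0057, 0.1798]
tcp_rot: [-90.0, 0.3, 79.8]
wrist_force: [-8.9, -15.2, 7.3]
opening: 0.0246
time: 9.4
ee_pos: [0.4993, -0.0054, 0.1797]
tcp_rot: [-90.0, 0.9, 79.6]
wrist_force: [-13.2, -42.6, 8.9]
opening: 0.0244
```

```bash
python3 -m jog '[[0.85,-0.1,-0.28,0,0,0,0],[0.25,-0.1,-0.28,0,0,0,0],[0.25,-0.1,-0.28,0,0,0,0],[0.25,-0.1,-0.28,0,0,0,0]]'; python3 -m jog '[[0.25,0,0,1,0,0,0],[0.25,0,0,2.5,0,0,0],[0.25,0,0,4,0,0,0],[0.25,-1.5,2,6,0,0,0],[0.25,-3,4,6,0,0,0]]'; python3 -m jog '[[0.25,-2,2,0,0,0,0],[0.25,-4,4,0,0,0,0],[0.25,-5,6,0,0,0,0],[0.25,-5,7,0,0,0,0],[0.25,-5,7,0,0,0,0]]'
python3 - <<'E'
from h import *
o=bot.get_obs();print(o['time'],o['ee_pos'],o['wrist_force'])
T,d=bot.camera('top');C=cloud('top',d);C0=np.load('top.npz')['C'];T0=np.load('top.npz')['T']
m=(C[...,2]>.195)&(C[...,2]<.212)&(np.hypot(C[...,0]-.499,C[...,1]+.005)<.03);print(m.sum(),C[m].mean(0))
save('end.png',np.vstack([cv2.resize(x[160:255,180:330],None,fx=4,fy=3.1,interpolation=cv2.INTER_CUBIC) for x in (T0,T)]))
for l in ['pill_jar','forceps','magnifier','amber_bottle','seed_jar','mug','field_guides']:
    print(l,[(round(r['conf'],2),np.round(r['point'])) for r in bot.regions_of('top',l)[:1]])
E
```

```text
time: 9.8
ee_pos: [0.4987, -0.0053, 0.1784]
tcp_rot: [-90.0, -0.0, 79.9]
wrist_force: [0.0, 0.0, -0.2]
opening: 0.0637
time: 10.3
ee_pos: [0.4463, 0.0649, 0.3228]
tcp_rot: [-90.1, -0.1, 79.8]
wrist_force: [0.4, 0.2, 0.7]
opening: 0.0639
time: 10.8
ee_pos: [0.3187, 0.2425, 0.3204]
tcp_rot: [-90.0, -0.1, 80.1]
wrist_force: [0.4, -0.7, -0.2]
opening: 0.064
10.8 [0.31869381 0.24252794 0.32042157] [ 0.42587357 -0.72994309 -0.24929401]
55 [ 0.49989817 -0.00524747  0.20235646]
pill_jar [(0.7, array([227., 201.]))]
forceps [(0.66, array([244., 264.]))]
magnifier [(0.81, array([168., 300.]))]
amber_bottle []
seed_jar [(0.86, array([187., 394.]))]
mug [(0.9, array([247., 409.]))]
field_guides [(0.9, array([184., 107.]))]
```

View pics/end.png

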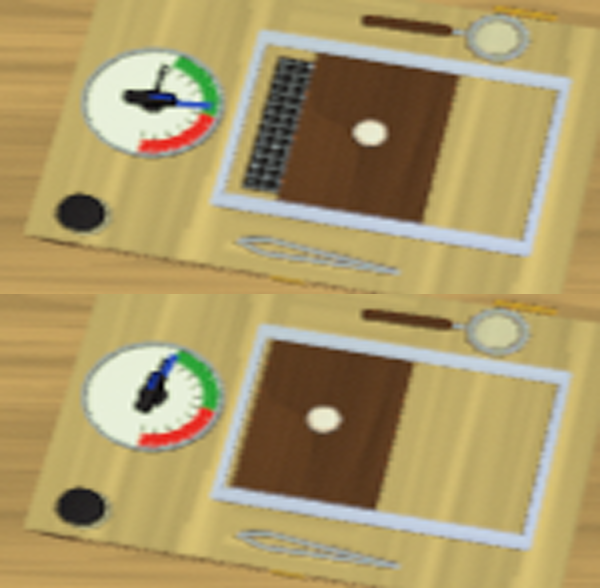

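```bash
python3 -m jog '[[0.25,1.5,-0.8,0.4,0,0,0],[0.25,3,-1.5,0.4,0,0,0],[0.25,4.5,-2.2,0.4,0,0,0],[0.25,6,-2.8,0.4,0,0,0],[0.25,6,-2.8,0.4,0,0,0]]'; python3 -m jog '[[0.25,1.5,-0.8,0,0,0,0],[0.25,3,-1.5,0,0,0,0],[0.25,4.4,-2.2,0,0,0,0],[0.25,5.2,-2.3,0,0,0,0],[0.25,5.2,-2.3,0,0,0,0]]'; python3 -m jog '[[0.25,0,0,0,0,0,0],[0.25,0,0,0,0,0,0]]'; python3 ortho.py o3.png .522 .128 .172 .13
```

```text
time: 11.7
ee_pos: [0.4745, 0.1667, 0.3282]
tcp_rot: [-89.9, 0.1, 79.6]
wrist_force: [-0.5, 0.1, -0.5]
opening: 0.0637
time: 12.2
ee_pos: [0.6028, 0.1102, 0.3283]
tcp_rot: [-89.9, 0.1, 79.7]
wrist_force: [-0.2, 0.1, 0.2]
opening: 0.0642
time: 12.4
ee_pos: [0.6002, 0.1119, 0.3309]
tcp_rot: [-90.0, -0.0, 79.9]
wrist_force: [0.4, 0.1, -0.2]
opening: 0.0641
[0.6001514  0.111878   0.33088943] [-9.00199577e+01 -1.76389635e-02  7.98792468e+01]
```

View pics/o3.png

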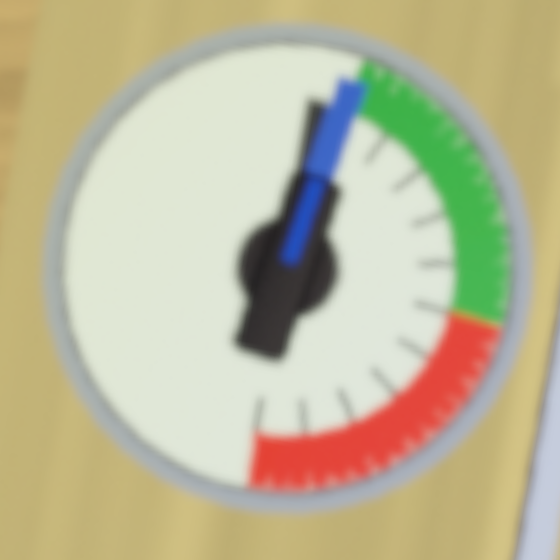

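```bash
python3 -c "
from workcell import bot
print(bot.job_done())"
```

```text
the job is handed in; nothing more can be done
None
```

I did both parts of the check and handed the job in at about 12.4 s; it reports no verdict.

- **Reading:** the blue maximum hand stood in the green, at about 1.3 rad, some 0.2 rad short of the red. So the vent shutter was to be shut.
- **Maximum hand:** I turned it anticlockwise by its knob until it stopped hard, with the resisting torque rising to about 1.6 N m. The last close-up shows it within about 2° of the start of the green band.
- **Shutter:** I slid it about 36 mm towards case +y until it pressed on its end stop with about 43 N. After release, the pull's position in the top picture agreed with where the stop left it, and no mesh shows.
- **Loose things:** the before and after top pictures show the pill jar, forceps and magnifier unmoved by eye. The network found the seed jar, mug and books within a few pixels of where they were. The arm was left clear above the case, touching nothing.

**Checks that failed or disagreed:**
- The black hand appears about 9° anticlockwise of the blue hand at its stop. Its offset from the green band was the same at the start, so I took it to be how the hands meet side by side.
- The network did not find the amber bottle in the last top picture, so I have no final check on it. The gripper's logged positions stayed more than 0.15 m from it.

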